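Run a reagent vial on the touch mixer with a light hand

TASK

Take the red-capped vial out of the crowded crate and press its foot gently onto the middle of the mixer's sprung black pad, upright, with about 6 N and never more than 12 N, keeping that up without a break for three seconds so that the mixer runs. Then stand the vial upright in the steel tray, setting it down rather than dropping it, and let go. Leave the other vials and the gel-card rack as they are.

Things in the scene. Friction and masses are not known exactly. Their poses are not given: they have to be found in the camera images.
- vial_red: the target: sealed amber glass reagent vial with a white label band and a red cap, upright in the crate in any of six places. 64 mm tall: body 30 mm diameter up to 43 mm, shoulder, then cap 23 mm diameter from 48 to 64 mm. 40 to 85 g. Origin at the centre of its underside, z up its axis.
- mixer: fixed lab mixer: white housing 120 (x) x 105 (y) x 50 mm, grey collar 68 mm across (to 58 mm), above it a flat round black rubber pad, 56 mm diameter, 12 mm thick, on an adjustable column: its top lies 86 to 112 mm above the work surface, a height that is not reported. The pad is sprung and sinks a few mm when pressed. Origin: centre of the housing's underside, right below the pad's centre; z up.
- crate: fixed blue open crate, 210 (x) x 170 (y) x 45 mm outside, walls and floor 5 mm. Six vials stand in it in two rows: the rows run along the crate's y axis, 80 mm apart (crate x = -40 and +40 mm), the vials in a row 46 mm apart. Fingers have room on both x sides of a vial, little on its y sides. Origin at the centre of its underside.
- tray: shallow open steel tray, fixed, 190 (x) x 170 (y) x 16 mm outside, walls and floor 4 mm. One used vial already stands in its far (+x) part. Origin at the centre of its underside.
- vial_yellow: neighbour in the crate: same vial as vial_red but with a yellow cap; leave it alone. Origin at the centre of its underside.
- vial_green: neighbour in the crate: same vial as vial_red but with a green cap; leave it alone. Origin at the centre of its underside.
- vial_white: neighbour in the crate: same vial as vial_red but with a white cap; leave it alone. Origin at the centre of its underside.
- vial_black: neighbour in the crate: same vial as vial_red but with a black cap; leave it alone. Origin at the centre of its underside.
- vial_blue: neighbour in the crate: same vial as vial_red but with a blue cap; leave it alone. Origin at the centre of its underside.
- vial_used: used vial standing in the tray at tray x = +35 to +60 mm: same vial as vial_red but with a white cap; leave it alone. Origin at the centre of its underside.
- card_rack: bystander: clear rack of gel cards with gold foil tops, 75 (x) x 184 (y) x 72 mm, standing loose beyond the mixer. Leave it alone. Origin at the centre of its underside.
There are look-alikes about, which are no part of the job. What is shaped like the mixer but orange or purple is not meant.

How it is judged:
By the outcome, as a careful person would: the job done as asked, in the order asked, and still so for the second after the job is handed in, with the robot touching nothing.
It also fails if it takes over 58 s, if anything falls off the work surface, if the arm or the gripper's body presses on something with over 40 N, if the wrist force passes 120 N, or if a joint passes its speed limit or range.

ROBOT

A 6-joint arm with a two-finger parallel gripper is mounted at the origin on the work surface. World frame = base frame: x ahead of the robot, y to its left, z up, the work surface at z = 0. Lengths are in m, angles in rad, forces in N, time in s.
With the tool pointing down it reaches from about 0.425 to 0.925 m from the base axis. Payload 12.5 kg.
Tool frame: the origin (TCP) lies between the finger pads; the fingertips stand 11 mm ahead of it and the grasp point (between the pads) lies 8 mm behind it; z points along the fingers, y is the direction in which the jaws open and shut (so a half turn about z gives the same grasp; the last joint's range is limited). The gripper opens to 85 mm and grips with 20 to 120 N. Pads are 22 mm wide; open, the fingers measure 114 mm over their backs; the gripper's body (76 mm by 85 mm) begins 54 mm behind the grasp point. The pads swing forward as they close: fully open they stand 13 mm farther back than shut.
Start: joints at [-1.388, 0.491, 1.559, -0, 1.092, -0.106], TCP at [0.178, -0.599, 0.219] pointing down, gripper open.
Joint ranges: [-3.1, 3.1], [-0.84, 2.19], [0.05, 2.79], [-1.13, 4.28], [0.06, 2.93], [-2.69, 2.69]. Speed limits (rad/s): [2.22, 2.22, 2.79, 3.14, 3.14, 3.14].

INTERFACE

Orientations are given as a unit quaternion [w, x, y, z].
In Python, from station import robot, gripper_open, close, kin, state, get_image, camera_model, job gives the robot as it stands. The module is installed in compiled form; this text tells all that it offers. Calls block until the motion is done:
- robot.move_to(position, orientation): joint-space move of the TCP to a pose.
- robot.move_straight(position, rotation=None, speed=0.15, until_force=None): straight line of the TCP; rotation=None keeps the orientation; speed is the mean speed in m/s. With until_force (N) it stops when the force on the tool has changed by that much, and returns True; else False.
- robot.move_joints(angles): joint-space move.
- gripper_open() and close(newtons=None): open the fingers fully, or close them until they stop; newtons is the grip in N (None keeps the last).
- robot.hold(seconds).
- kin.inverse_kinematics(position, orientation): joint angles nearest the present ones, or None.
- state(): the state.
- get_image(name): name is "scene" or "top" or "wrist"; returns (picture, depth): 400x640x3 uint8, red, green, blue; 400x640 float32, m along the optical axis (not along the pixel's ray), 0 where there is no reading.
- camera_model(name): a dict with "fov_y" (degrees; the focal length in pixels is half the picture's height over the tangent of half this angle, whatever the lens; pixels are square), "cx", "cy" (the principal point, pixels), "R" (3x3) and "t" (3): a world point X has camera coordinates R X + t; the wrist camera has in their place "T_tool_cam" (4x4, takes a point from camera to tool coordinates, whose origin is the TCP and whose axes are the flange's). Camera axes: x right, y down, z forward; pixel columns grow to the right and rows downward; lengths in m; the calibration is good to about 2 mm. The wrist camera is an equidistant fisheye: a pixel r from the principal point sees the ray r / f radians off the axis. A picture is of the moment at which its call begins: read the wrist's pose just before it. camera_model takes no time and is no camera call.
A pose or a line that the arm cannot do raises robot.Unreachable and nothing moves.
- job.close_job(): hands the job in, once; it reports no verdict.
The state is a dict: "time": time; "q": joint angles; "dq": joint speeds; "effort": joint torques, N m; "eef_pos": TCP position; "tool_rot": TCP orientation; "contact_force": force on the tool from outside, world axes, zero at the start; "torque": the same for the moment, N m; "grip_width": finger opening in m.
Only numpy, scipy, OpenCV 4.12 (cv2) and the standard library are available. Lean on these libraries where they do the work, as an engineer would, in place of code of your own. Each camera call takes 0.05 s, during which the arm holds its last target. There are 200 camera calls.

## Working session

There is one attempt and no reset: what is moved stays moved. The work goes in short steps, each a Python script; the robot and the scene stay as the last script left them, time stands still between calls to the robot, and variables do not carry over. Pictures are saved under pics/ and viewed, about 8 in all and at most 12, crops included, and the job is handed in when it is done.

```bash
mkdir -p pics; cat > h.py <<'E'
import numpy as np, cv2
from station import robot, gripper_open, close, kin, state, get_image, camera_model, job
def save(n,p,s=1,crop=None):
    if crop: p=p[crop[1]:crop[3],crop[0]:crop[2]]
    p=cv2.resize(p,None,fx=s,fy=s,interpolation=cv2.INTER_CUBIC)
    cv2.imwrite('pics/'+n,p[:,:,::-1])
def px2w(m,d,u,v,z=None):
    """fixed camera: pixel -> world, by depth, or by plane z"""
    f=200/np.tan(np.radians(m['fov_y'])/2)
    r=np.array([(u-m['cx'])/f,(v-m['cy'])/f,1.]);R=np.array(m['R']);t=np.array(m['t'])
    C=-R.T@t; w=R.T@r
    if z is not None: return C+w*(z-C[2])/w[2]
    return C+w*d[int(round(v)),int(round(u))]
E
python3 - <<'E'
from h import *
for n in('top','scene'):
    p,d=get_image(n); save(n+'0.png',p); np.savez(n+'0.npz',p=p,d=d)
    print(n,camera_model(n))
print(camera_model('wrist')); print(state())
E
```

```text
top {'fov_y': 54.74397194487344, 'cx': 315.28827436646156, 'cy': 200.1231797157918, 'R': array([[ 0.01553082, -0.99979125, -0.01327601],
       [-0.98350431, -0.01288199, -0.18042542],
       [ 0.18021673,  0.01585917, -0.98349907]]), 't': array([-0.0139482 ,  0.49590372,  0.72119322])}
scene {'fov_y': 49.89294622174934, 'cx': 318.46948031888843, 'cy': 194.21947693284295, 'R': array([[-0.623441  ,  0.78182481,  0.00844355],
       [ 0.54010632,  0.43844857, -0.71836481],
       [-0.56533749, -0.44329767, -0.69561534]]), 't': array([ 0.32808467, -0.21821178,  1.36815752])}
{'fov_y': 65.70646984690485, 'cx': 320.6862929627448, 'cy': 201.56627277109465, 'T_tool_cam': array([[ 2.29744299e-04, -9.49801028e-01, -3.12854527e-01,
         8.17565046e-02],
       [ 9.99999960e-01,  1.67199075e-04,  2.26745757e-04,
         6.34735403e-04],
       [-1.63054365e-04, -3.12854567e-01,  9.49801028e-01,
        -1.55050137e-01],
       [ 0.00000000e+00,  0.00000000e+00,  0.00000000e+00,
         1.00000000e+00]])}
{'time': 0.1, 'q': array([-1.38756585e+00,  4.91468000e-01,  1.55939137e+00,  8.56159012e-06,
        1.09169871e+00, -1.05581421e-01]), 'dq': array([ 0.00052263, -0.00119512, -0.00111806,  0.00101772, -0.00188538,
       -0.00198737]), 'effort': array([ 2.55121209e-03, -6.19447160e+01, -2.62024033e+01, -1.52198022e-04,
        2.93517180e-03,  8.43613435e-06]), 'eef_pos': array([ 0.17800449, -0.59889435,  0.21850463]), 'tool_rot': array([-4.82498615e-04,  9.89591736e-01,  1.43902617e-01, -1.49414626e-05]), 'contact_force': array([-0.4724148 ,  0.34723157,  0.12585835]), 'torque': array([ 0.03341631, -0.02071599,  0.00633125]), 'grip_width': 0.08527004513693037}
```

View pics/top0.png

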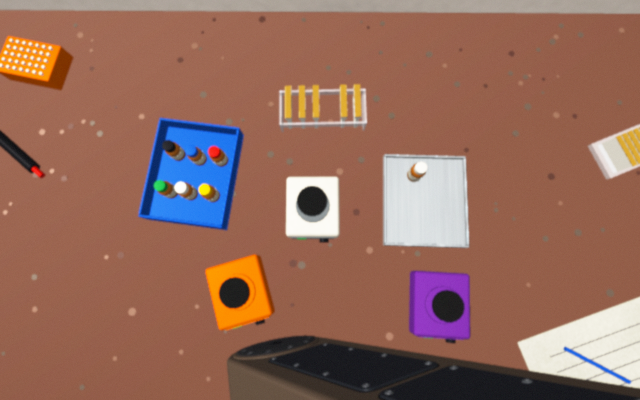

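View pics/scene0.png

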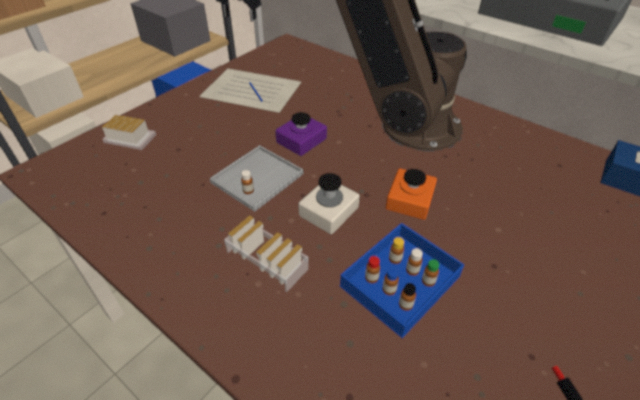

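The top view shows red-capped candidates: the vial at (215,153) in the crate; the red thing at (38,172) is a pen. The crate vial fits. There are three mixer shapes: white at (312,205), orange at (237,292) and purple at (443,305); white is the one meant. The tray is at (425,200) with the used vial at (418,171). The scene view agrees (red at 373,265). Next I confirm in a crop and measure.

```bash
python3 - <<'E'
from h import *
Z=np.load('top0.npz');p,d=Z['p'],Z['d'];m=camera_model('top')
save('crop1.png',p,4,(130,100,330,250))
hsv=cv2.cvtColor(p,cv2.COLOR_RGB2HSV)
vv,uu=np.mgrid[0:400,0:640]
f=200/np.tan(np.radians(m['fov_y'])/2)
c=np.stack([(uu-m['cx'])/f*d,(vv-m['cy'])/f*d,d],-1)
W=(c-m['t'])@np.array(m['R']); np.save('W.npy',W)
def reg(n,box,zlo,zhi):
    x0,y0,x1,y1=box;w=W[y0:y1,x0:x1].reshape(-1,3);w=w[(w[:,2]>zlo)&(w[:,2]<zhi)]
    print(n,len(w),'med',np.median(w,0).round(4),'mid',((w.min(0)+w.max(0))/2).round(4),'rect',cv2.minAreaRect((w[:,:2]*1000).astype(np.float32)))
reg('red',(203,140,230,168),.06,.08)
for n,b in dict(black=(160,138,180,160),blue=(185,143,204,165),green=(150,178,174,198),white=(172,180,194,200),yellow=(196,182,220,202)).items(): reg(n,b,.06,.08)
reg('pad',(290,180,335,222),.08,.13)
reg('house',(280,170,345,245),.045,.054)
reg('crate',(130,110,250,235),.04,.05)
reg('tray',(375,145,480,255),.008,.02)
reg('used',(405,155,435,185),.055,.08)
reg('rack',(270,75,375,135),.04,.09)
E
```

```text
red 110 med [0.5862 0.1944 0.0679] mid [0.5871 0.1954 0.0655] rect ((586.9837646484375, 194.5349578857422), (20.44500732421875, 21.01304817199707), 48.976226806640625)
black 115 med [0.5976 0.2867 0.0674] mid [0.5989 0.2882 0.0659] rect ((598.5623779296875, 287.3633117675781), (21.59595489501953, 21.057279586791992), 43.949703216552734)
blue 116 med [0.5882 0.2404 0.0679] mid [0.5886 0.2417 0.0658] rect ((587.9935302734375, 241.5601043701172), (21.414140701293945, 22.118879318237305), 16.519824981689453)
green 118 med [0.5163 0.296  0.0674] mid [0.5172 0.2974 0.0654] rect ((516.9278564453125, 296.788330078125), (21.68336296081543, 21.68648338317871), 59.80387496948242)
white 120 med [0.5127 0.2545 0.0674] mid [0.5133 0.2556 0.0658] rect ((513.7521362304688, 255.6337127685547), (22.982563018798828, 21.806142807006836), 71.91378021240234)
yellow 115 med [0.5096 0.2077 0.0674] mid [0.5104 0.2087 0.066 ] rect ((510.4583740234375, 208.7963409423828), (21.25375747680664, 21.881053924560547), 57.99984359741211)
pad 732 med [ 0.483  -0.0019  0.1078] mid [ 0.4838 -0.0018  0.1048] rect ((483.3
[... 269 characters left out ...]
)
crate 1365 med [0.5504 0.2452 0.0438] mid [0.5529 0.2488 0.045 ] rect ((552.6797485351562, 248.4935302734375), (171.20518493652344, 210.18016052246094), 83.20272827148438)
tray 941 med [ 0.5113 -0.227   0.0142] mid [ 0.5056 -0.2333  0.0139] rect ((505.83905029296875, -233.4984893798828), (171.29603576660156, 190.70188903808594), 89.11441802978516)
used 118 med [ 0.5583 -0.2114  0.0667] mid [ 0.5599 -0.2118  0.0624] rect ((559.3914794921875, -212.21087646484375), (20.646743774414062, 22.033634185791016), 44.72914505004883)
rack 1664 med [ 0.6879 -0.0071  0.0694] mid [ 0.6942 -0.0191  0.0574] rect ((694.3828125, -19.455612182617188), (77.9571533203125, 178.75833129882812), 1.688155174255371)
```

View pics/crop1.png

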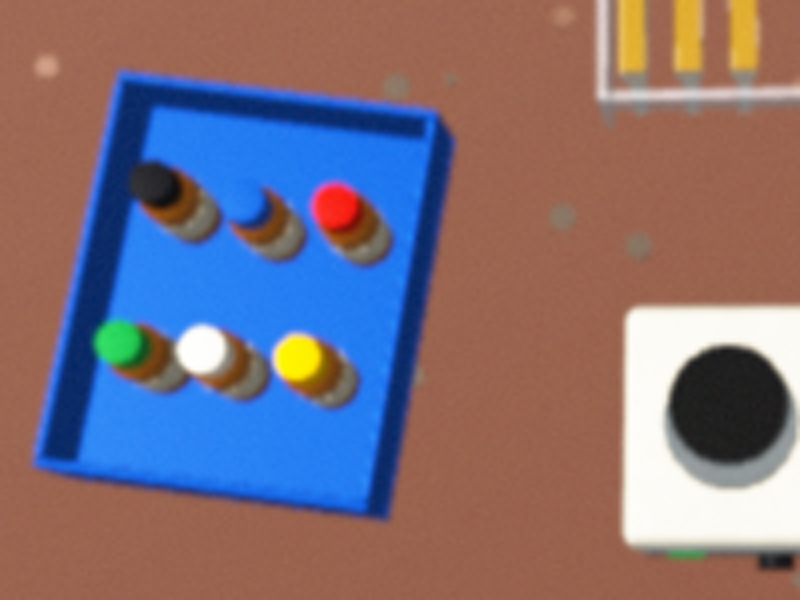

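The crop confirms the red cap (crop 337,207 is full image 214,152), with blue beside it and yellow in the other row. The measured layout fits the crate geometry at yaw about -6.8°. I move above the vial and check with the wrist camera.

```bash
cat >> h.py <<'E'
from scipy.spatial.transform import Rotation as Ro
def down(yaw):  # tool x at yaw, tool z down
    a=yaw/2; return np.array([0,np.cos(a),np.sin(a),0])
CR=np.radians(-6.8); Q=down(CR+np.pi/2)
ex=np.array([np.cos(CR),np.sin(CR),0]); ey=np.array([-ex[1],ex[0],0])
def wrist_points(n=None):
    s=state(); p,d=get_image('wrist'); m=camera_model('wrist')
    f=200/np.tan(np.radians(m['fov_y'])/2)
    v,u=np.mgrid[0:400,0:640]; x=u-m['cx'];y=v-m['cy'];r=np.hypot(x,y)+1e-9;th=r/f
    k=np.tan(th)/r*d
    T=np.array(m['T_tool_cam']); c=np.stack([x*k,y*k,d],-1)@T[:3,:3].T+T[:3,3]
    q=s['tool_rot'];W=c@Ro.from_quat([q[1],q[2],q[3],q[0]]).as_matrix().T+s['eef_pos']
    if n: save(n,p)
    return p,d,W,s
def blob(W,c,r,zlo,zhi):
    w=W[(np.hypot(W[...,0]-c[0],W[...,1]-c[1])<r)&(W[...,2]>zlo)&(W[...,2]<zhi)]
    if len(w)<5: return None
    (a,b),rad=cv2.minEnclosingCircle((w[:,:2]*1000).astype(np.float32))
    return np.array([a,b]).round(1),round(rad,1),w.mean(0).round(4),np.percentile(w[:,2],[50,90]).round(4),len(w)
E
python3 - <<'E'
from h import *
robot.move_to([.587,.1947,.20],Q)
p,d,W,s=wrist_points('w1.png'); print(s['time'],s['eef_pos'],s['q'],s['contact_force'])
for n,c in dict(red=(.587,.1947),blue=(.588,.2416),yellow=(.5105,.2088)).items(): print(n,blob(W,c,.02,.061,.08))
E
```

```text
3.225 [0.58723391 0.19406867 0.19999583] [ 2.12441312e-01  5.00297895e-01  1.59787077e+00 -4.60786568e-05
  1.04341242e+00  3.32157823e-01] [-1.1925021  -0.31580399 -0.44246201]
red (array([589.6, 197.5]), 11.7, array([0.5898, 0.1981, 0.0687]), array([0.0689, 0.0699]), 453)
blue (array([591.8, 243.4]), 11.7, array([0.5917, 0.2434, 0.0689]), array([0.069 , 0.0699]), 470)
yellow (array([513.2, 210.4]), 11.9, array([0.5139, 0.2112, 0.0685]), array([0.069 , 0.0699]), 431)
```

View pics/w1.png

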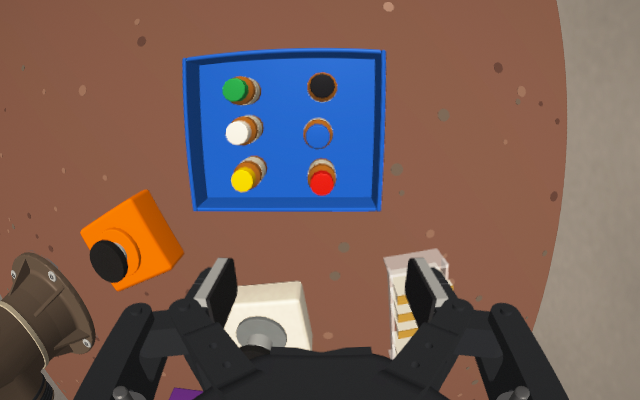

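The wrist view shows the red cap at (321,182), clear of its neighbours. The wrist and top positions differ by about 3 mm, so I turn the wrist 90° once to separate out the wrist-camera bias.

```bash
python3 - <<'E'
from h import *
robot.move_to([.587,.1947,.20],down(CR))
A=[];B=[]
def obs(c,W,s):
    q=s['tool_rot'];R=Ro.from_quat([q[1],q[2],q[3],q[0]]).as_matrix()[:2,:2]
    A.append(np.hstack([np.eye(2),R]));
p,d,W2,s2=wrist_points()
r2=blob(W2,(.589,.196),.02,.061,.08)
robot.move_to([.587,.1947,.20],Q)
robot.hold(.3)
p,d,W1,s1=wrist_points()
r1=blob(W1,(.589,.196),.02,.061,.08)
print(r1,r2,s1['eef_pos'],s2['eef_pos'])
for r,W,s in((r1,W1,s1),(r2,W2,s2)):
    obs(0,W,s); B+=list(r[0])
x=np.linalg.solve(np.vstack(A),np.array(B)); print('true',x[:2],'bias tool',x[2:],s1['time'])
print('pad',blob(W1,(.485,-.001),.04,.09,.13))
E
```

```text
(array([590.1, 197.5]), 11.7, array([0.5899, 0.1981, 0.0688]), array([0.069 , 0.0699]), 442) (array([590.2, 197. ]), 11.8, array([0.5911, 0.1967, 0.0687]), array([0.069 , 0.0699]), 449) [0.58701402 0.19468819 0.19999455] [0.58701993 0.19462817 0.20000616]
true [589.89968811 197.19993762] bias tool [0.32171126 0.16329161] 6.425
pad (array([490.5,  20.5]), 17.5, array([0.4917, 0.0237, 0.105 ]), array([0.1054, 0.1093]), 265)
```

The wrist camera is unbiased (<0.4 mm): red is at (0.590, 0.197), and the top camera is off by about (-3,-2.5) mm. Now the grasp.

```bash
python3 - <<'E'
from h import *
g=np.array([.5899,.1972,0])-.0012*ex
robot.move_straight(g+[0,0,.09],speed=.2)
hit=robot.move_straight(g+[0,0,.025],speed=.08,until_force=6)
s=state();print('desc',hit,s['eef_pos'],s['contact_force'],s['time'])
if not hit:
    close(45)
    s=state();print('grip',s['grip_width'],s['contact_force'],s['time'])
    robot.move_straight(g+[0,0,.17],speed=.15); robot.hold(.2)
    p,d,W,s=wrist_points('w2.png');print(s['eef_pos'],s['grip_width'],s['contact_force'],s['time'])
    for n,c in dict(blue=(.5918,.2434),yellow=(.5132,.2104)).items(): print(n,blob(W,c,.02,.061,.08))
    np.savez('w2.npz',p=p,W=W)
    print('pad',blob(W,(.486,0),.04,.09,.13))
E
```

```text
desc False [0.58894934 0.19741454 0.02534402] [ 0.51373896 -0.0095322  -0.05202567] 8.1333
grip 0.02746341715372291 [-0.47213072  0.57272988  5.21798727] 8.7
[0.58852378 0.19729233 0.16924569] 0.027750564376852704 [ 0.44663227  0.14587518 -0.44945387] 10.0167
blue (array([591.4, 243.1]), 11.8, array([0.5917, 0.2437, 0.069 ]), array([0.069, 0.07 ]), 575)
yellow (array([513.2, 210.6]), 11.8, array([0.5141, 0.2113, 0.0685]), array([0.0689, 0.0698]), 517)
pad (array([471.6,  19.6]), 11.4, array([0.4723, 0.0224, 0.1005]), array([0.1002, 0.1029]), 31)
```

View pics/w2.png

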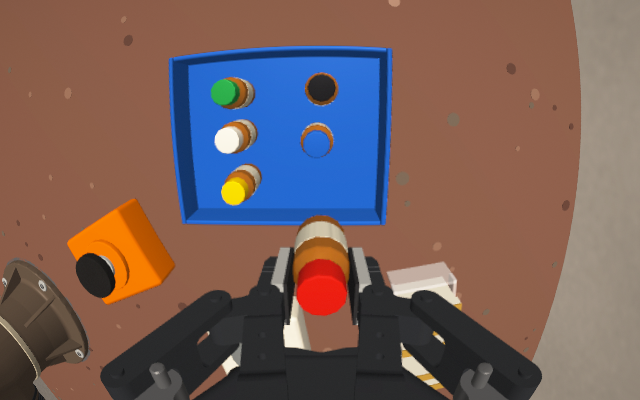

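The vial is held and looks upright, foot up at (322,225), and the neighbours haven't moved. Next I view the pad from the wrist.

```bash
python3 - <<'E'
from h import *
Z=np.load('w2.npz');p,W=Z['p'],Z['W'];h=cv2.cvtColor(p,cv2.COLOR_RGB2HSV)
s=state();e=s['eef_pos']
mk=((h[...,0]<6)|(h[...,0]>174))&(h[...,1]>180)&(h[...,2]>120)&(np.linalg.norm(W-e,axis=2)<.08)
w=W[mk]-e; top=w[w[:,2]>np.percentile(w[:,2],90)-.004]
print('cap rel tcp: top z',np.percentile(w[:,2],[90,98]),'top centre',cv2.minEnclosingCircle((top[:,:2]*1000).astype(np.float32)))
robot.move_to([.487,-.10,.25],Q); robot.hold(.2)
p,d,W,s=wrist_points('w3.png');print(s['eef_pos'],s['time'],s['contact_force'])
print('pad',blob(W,(.4865,.0005),.045,.09,.13)); np.savez('w3.npz',p=p,W=W)
E
```

```text
cap rel tcp: top z [0.04408984 0.04452364] top centre ((1.8674896955490112, -0.13024760782718658), 11.902312278747559)
[ 0.48733289 -0.09929584  0.24965826] 11.5 [-0.40583225 -0.65350302 -0.50134265]
pad (array([486.2,  -0.6]), 28.3, array([ 0.4865, -0.0008,  0.109 ]), array([0.109 , 0.1099]), 2630)
```

View pics/w3.png

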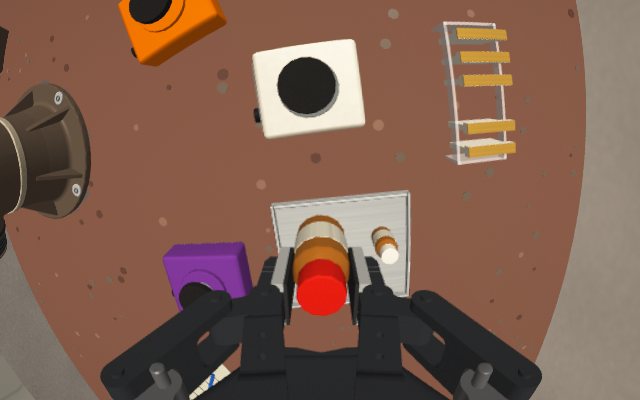

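The pad (310,87 in the picture) is centred at (0.4862,-0.0006), top 0.109. The foot is 20 mm below the TCP. Now the press, with a small force loop.

```bash
cat > press.py <<'E'
from h import *
c=np.array([.4862-.0015,-.0006,0])
def fz(n=4):
    v=[]
    for _ in range(n): robot.hold(.02); v.append(state()['contact_force'][2])
    return np.mean(v)
robot.move_to(c+[0,0,.20],Q)
robot.move_straight(c+[0,0,.137],speed=.12); robot.hold(.3)
b=fz(8); print('base',b,state()['time'])
hit=robot.move_straight(c+[0,0,.120],speed=.012,until_force=2.5)
z=state()['eef_pos'][2]; f=fz()-b; print('contact',hit,z,f,state()['time'])
if not hit: raise SystemExit
t0=None; L=[]
for i in range(60):
    s=state()
    L.append((round(s['time'],2),round(z*1000,2),round(f,2)))
    if t0 is None and f>5: t0=s['time']
    if t0 and s['time']-t0>4.2: break
    e=6-f
    if abs(e)>.5:
        z-=np.clip(.00025*e,-.0006,.0006)
        robot.move_straight(c+[0,0,z],speed=.01)
    f=fz()-b
print(L); print(state()['eef_pos'],state()['torque'],state()['grip_width'])
E
python3 press.py
```

```text
base -0.8157341891125908 13.1833
contact True 0.1273738127136438 3.708912598503102 14.0917
[(14.09, np.float64(127.37), np.float64(3.71)), (14.41, np.float64(126.8), np.float64(4.93)), (14.72, np.float64(126.53), np.float64(5.77)), (14.79, np.float64(126.53), np.float64(5.67)), (14.86, np.float64(126.53), np.float64(5.52)), (14.93, np.float64(126.53), np.float64(5.66)), (14.99, np.float64(126.53), np.float64(6.04)), (15.06, np.float64(126.53), np.float64(5.69)), (15.12, np.float64(126.53), np.float64(5.44)), (15.44, np.float64(126.39), np.float64(6.17)), (15.51, np.float64(126.39), np.float64(5.64)), (15.57, np.float64(126.39), np.float64(6.13)), (15.64, np.float64(126.39), np.float64(5.98)), (15.71, np.float64(126.39), np.float64(6.04)), (15.78, np.float64(126.39), np.float64(6.3)), (15.84, np.float64(126.39), np.float64(6.0)), (15.91, np.float64(126.39), np.float64(5.83)), (15.97, np.float64(126.39), np.float64(6.53)), (16.29, np.float64(126.53), np.float64(5.46)), (16.61, np.float64(126.39), np.float64(5.82)), (16.68, np.float64(126.39), np.float64(6.37)), (16.74, np.float64(126.3
[... 636 characters left out ...]
93, np.float64(126.27), np.float64(5.79)), (17.99, np.float64(126.27), np.float64(6.3)), (18.06, np.float64(126.27), np.float64(6.19)), (18.12, np.float64(126.27), np.float64(6.11)), (18.19, np.float64(126.27), np.float64(6.08)), (18.26, np.float64(126.27), np.float64(5.89)), (18.32, np.float64(126.27), np.float64(6.5)), (18.39, np.float64(126.27), np.float64(6.1)), (18.46, np.float64(126.27), np.float64(6.35)), (18.52, np.float64(126.27), np.float64(6.11)), (18.59, np.float64(126.27), np.float64(6.16)), (18.66, np.float64(126.27), np.float64(6.58)), (18.98, np.float64(126.41), np.float64(6.15))]
[ 0.48471618 -0.0006003   0.12643395] [-0.05159501  0.02319408 -0.02072106] 0.027743406870953603
```

About 6 N held for over 4 s. While still pressed, I check the centring and whether the mixer is running.

```bash
python3 - <<'E'
from h import *
p,d=get_image('scene');save('s2.png',p,5,(270,130,400,240));print(state()['time'],state()['contact_force'])
E
```

```text
19.025 [-1.302515    0.04526631  5.45227975]
```

View pics/s2.png

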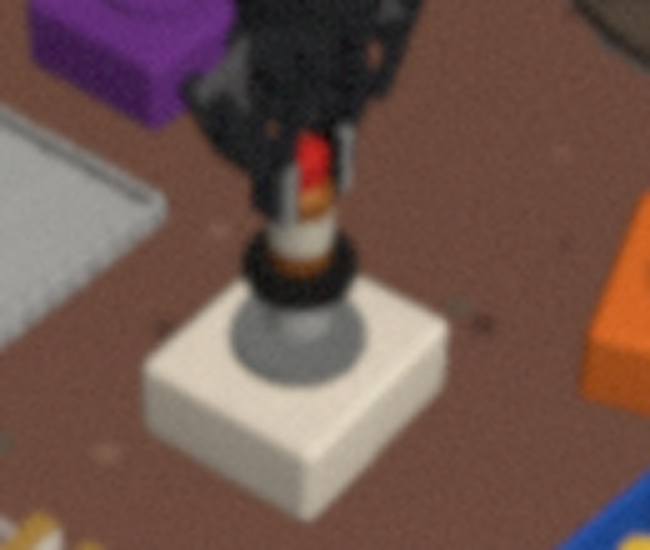

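The foot sits in the middle of the pad, with the visible body edges vertical (332 to 337 px), so upright. No running light is visible from here. Now to the tray.

```bash
cat > place.py <<'E'
from h import *
s=state();e=s['eef_pos'].copy()
robot.move_straight([e[0],e[1],.19],speed=.1)
c=np.array([.4815,-.262,0])
robot.move_straight(c+[0,0,.19],speed=.2)
robot.hold(.2)
p,d,W,s=wrist_points()
robot.move_straight(c+[0,0,.036],speed=.12); robot.hold(.3)
hit=robot.move_straight(c+[0,0,.018],speed=.012,until_force=2)
s=state();print('touch',hit,s['eef_pos'],s['contact_force'],s['time'])
E
python3 place.py
```

```text
touch True [ 0.4814438  -0.26200923  0.02442586] [-0.57113056 -0.41675089  5.06635012] 24.2083
```

```bash
python3 - <<'E'
from h import *
gripper_open(); robot.hold(.2)
e=state()['eef_pos'].copy(); print(e,state()['contact_force'])
robot.move_straight([e[0],e[1],.10],speed=.08)
robot.move_straight([e[0],e[1]-.04,.26],speed=.15); robot.hold(.3)
p,d,W,s=wrist_points('w4.png'); print(s['time'],s['contact_force'])
print('red',blob(W,(.483,-.262),.025,.058,.08),'used',blob(W,(.562,-.21),.025,.058,.08))
p,d=get_image('top'); save('top2.png',p)
E
```

```text
[ 0.48118576 -0.26179705  0.02402924] [0.08431113 0.31191864 0.91966628]
27.6583 [-0.35735945 -0.46659077 -0.09908947]
red (array([ 482.9, -262. ]), 12.1, array([ 0.4829, -0.2618,  0.0679]), array([0.0681, 0.069 ]), 324) used (array([ 562.2, -211.9]), 11.3, array([ 0.5614, -0.2119,  0.0677]), array([0.068, 0.069]), 327)
```

View pics/w4.png

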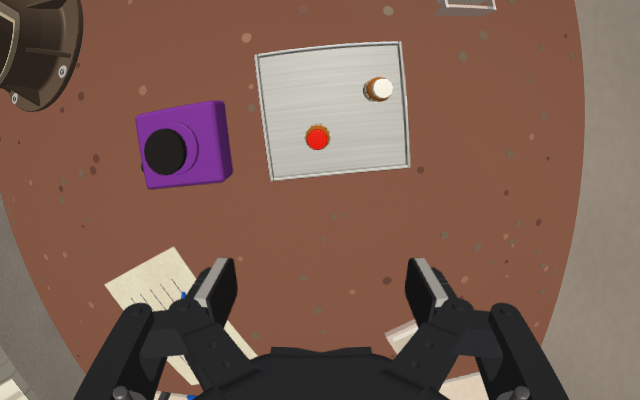

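View pics/top2.png

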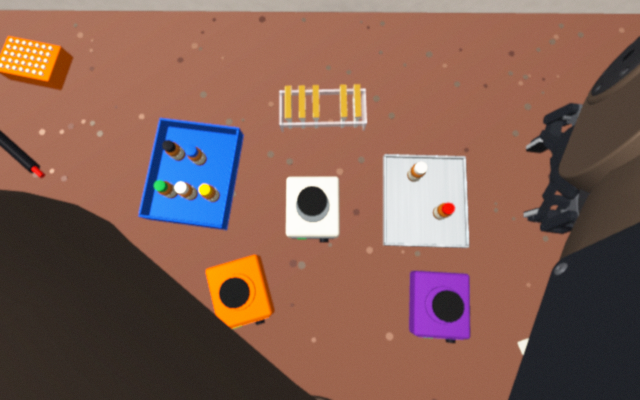

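The red vial stands upright in the tray (wrist 317,138; top 445,210), and the other vials and the rack are where they were. I hand the job in.

```bash
python3 -c "
from h import *
print(job.close_job(), state()['time'])"
```

```text
the job is handed in; nothing more can be done
the job is handed in; nothing more can be done
```

The red-capped vial was taken from the crate and pressed on the white mixer's pad. It now stands upright in the steel tray, released, and the job is handed in. By the last clock reading before hand-in, 27.7 s of the 58 s had gone.

- **Press:** about 6 N for over 4 s without a break. The averaged force readings stayed between 5.4 and 6.6 N, well under 12 N. The vial was within about 2 mm of the pad's centre, and the scene camera showed it upright.
- **Tray:** the vial was lowered until it touched the floor, with 5 N at contact, before I let go. Afterwards its cap top measured 68 mm, which is what an upright vial on the tray floor should give.
- **Other things:** the other vials and the gel-card rack look unmoved in the last top view. Blue and yellow, checked with the wrist camera after the vial was lifted, were within 0.5 mm of where they had been. The robot is clear of everything.
- **Disagreed:** the top camera was about 3 mm off from the wrist camera. I used the wrist camera after a 90° turn showed its bias was under 0.4 mm.
- **Not confirmed:** no running light on the mixer could be seen, so that it ran is inferred from the force held.

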